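Magnifier over the opened tablet tube

ROBOT

A 6-joint arm with a two-finger parallel gripper is mounted at the origin on the work surface. World frame = base frame: x ahead of the robot, y to its left, z up, the work surface at z = 0. Lengths are in mm, angles in rad, forces in N, time in s.
With the tool pointing down it reaches from about 375 to 750 mm from the base axis. Payload 9 kg.
Tool frame: the origin (TCP) lies midway between the tips of the shut fingers; the grasp point (between the pads) lies 19 mm behind it; x points along the fingers, z is the direction in which the jaws open and shut, and the axes are right-handed (so a half turn about x gives the same grasp; the last joint's range is limited). The gripper opens to 85 mm and grips with 20 to 120 N. Pads are 22 mm wide; open, the fingers measure 114 mm over their backs; the gripper's body (76 mm by 85 mm) begins 54 mm behind the grasp point. The pads swing forward as they close: fully open they stand 13 mm farther back than shut.
Start: joints at [-1.553, 0.104, 0.097, 1.564, 0, 1.353], TCP at [140.18, -583.426, 231.331] pointing down, gripper open.
Joint ranges: [-2.99, 2.99], [-0.84, 1.86], [-1.1, 1.16], [-1.84, 2.11], [-1.51, 1.56], [-3.14, 3.14]. Speed limits (rad/s): [2.22, 2.22, 2.57, 3.14, 3.14, 3.14].

INTERFACE

Orientations are given as a 3x3 rotation matrix whose columns are the frame's x, y, z axes.
In Python, from plant import telemetry, viewer, close_job gives the robot as it stands.
- The arm moves only by the shell command python3 -m handwheel 'ROWS' [FORCE]. ROWS is JSON, a list of rows, each a list of 5 numbers: the shift along the world's x, y, z in mm, then the turn about the world's z in rad, then the opening in per cent of the stroke, from 0 (shut) to 100 (fully open). A call has exactly 10 rows; each row shifts and turns the commanded pose from where the row before left it; what a row does not reach is not made up. A row lasts 1/8 s, in which the tool goes at most 62.5 mm and 10.7 degrees, less where a joint would pass 70% of its speed; a pose out of reach is approached as far as the arm can. A call is refused whole if a number of a shift passes 62.5 or a number of a turn 0.188, either way. A call with a gripper value outside its range is refused whole. The fingers move at their own pace and stop on an object; FORCE is the grip in N (left out, the last holds). Time passes only in rows, so rows that do not move let the fingers close, or fill a call up. It gives the time, the measured TCP pose, the force and the opening at its end, in the units of the state.
- telemetry.read_state(): the state, without advancing time (a new reading comes with each control period).
- viewer.grab_frame(name): name is "scene" or "top" or "wrist"; returns the picture (420x560x3 uint8, blue, green, red); there is no depth.
- viewer.camera_info(name): a dict with "vertical_fov" (degrees; the focal length in pixels is half the picture's height over the tangent of half this angle, whatever the lens; pixels are square), "cx", "cy" (the principal point, pixels), "k1" (the pictures are not rectified: a ray, as slopes to the right and down, at radius r is drawn at 1 + k1 r^2 times it, then the intrinsics apply), "world_from_camera" (4x4, takes a point from camera to world coordinates). Camera axes: x right, y down, z forward; pixel columns grow to the right and rows downward; lengths in mm; the calibration is good to about 2 mm. A picture is of the moment at which its call begins: read the wrist's pose just before it. camera_info takes no time and is no camera call; for the wrist camera it gives the pose at the moment of the call.
- close_job(): hands the job in, once; it reports no verdict.
The state is a dict: "clock": time; "joint_positions": joint angles; "dq": joint speeds; "joint_efforts": joint torques, N m; "tool_pos": TCP position; "eef_rot": TCP orientation; "ft_force": force on the tool from outside, world axes, zero at the start; "moment": the same for the moment, N m; "finger_gap": opening from 0.0 (shut) to 1.0 (fully open).
Only numpy, scipy, OpenCV 4.12 (cv2) and the standard library are available. Lean on these libraries where they do the work, as an engineer would, in place of code of your own. Each camera call takes 0.05 s, during which the arm holds its last target.

TASK

Flip the green cap in the rack open until it is folded right back. Then take the blue magnifier from the tray by its handle, carry it over the eyedrop bottles, and hold it level and centred about two centimetres above the open mouth of that tube, its handle pointing straight out from the front of the rack (the side where the thumb lips of the caps stick out) and the magnifier touching nothing but your gripper, so that the tablet can be read. Finish while still holding it there, still; keep the white caps shut and leave everything else standing where it is.

Things in the scene. Friction and masses are not known exactly. Their poses are not given: they have to be found in the camera images.
- magnifier: blue acrylic hand magnifier, 80 g, lying flat in the tray: round frame 68 mm across, 10 mm tall, with a clear lens; straight flat-sided handle, 18 mm wide, 16 mm tall, along the body's -x from 47 to 137 mm from the lens centre. Origin: lens centre, in the plane of the underside (shared by frame and handle); z up. Centre of mass about 50 mm from the lens centre, where the handle begins
- tray: shallow stainless steel tray, 280 mm (its x) by 240 mm (its y), floor 3 mm thick, rim 21 mm high, fixed to the cart top; origin at the centre of its underside. It holds the magnifier and the saucer, and may lie on the robot's left or right
- rack: white plastic rack, 70 mm (its x) by 220 mm (its y) by 48 mm high, fixed to the cart top, holding three amber tubes 70 mm apart along its y, fixed in it; origin at the centre of its underside; its front faces its own -x, roughly towards the robot
- tube_green: amber tablet tube with the GREEN flip cap, 32 mm across, 70 mm tall, standing in any of the rack's three places; origin at the centre of its underside, 8 mm above the cart top, axes parallel to the rack's
- tube_white1: like tube_green but with a white cap
- tube_white2: like tube_green but with a white cap
- mouth_green (a point): centre of the open mouth (the rim plane, 78 mm above the cart top) of the green-capped tube; axes parallel to the rack's
- cap_green (a joint): angle of the green cap, rad: 0 shut, 2.9 folded fully back against its stop. The cap is a disc 33 mm across and 4 mm thick on the rim, hinged at the back of the tube. Lifting its thumb lip in an arc about the hinge swings it up and over; the hinge is light: past upright the cap drops back by its own weight to the stop, before upright it drops shut
- lip_green (a point): middle of the green cap's straight thumb lip, 14 mm wide, 7 mm thick, which sticks out flat from the cap's front edge; shut, it spans 32 to 49 mm in front of the hinge and 3 mm below to 4 mm above the rim; the point lies 45 mm in front of the hinge, at rim height. The hinge line runs along the rack's y at rim height, 18 mm behind the mouth's centre (towards the rack's +x)
- cap_white1 (a joint): angle of the cap of tube_white1, as cap_green
- cap_white2 (a joint): angle of the cap of tube_white2, as cap_green
- drops0: white plastic eyedrop bottle with a blue twist cap, 28 mm across, 65 mm tall, loose, standing on the cart top between tray and rack; origin at the centre of its underside
- drops1: white plastic eyedrop bottle with a white twist cap, 28 mm across, 65 mm tall, loose, standing on the cart top between tray and rack; origin at the centre of its underside
- drops2: white plastic eyedrop bottle with a red twist cap, 28 mm across, 65 mm tall, loose, standing on the cart top between tray and rack; origin at the centre of its underside
- saucer: white ceramic saucer, 84 mm across, 14 mm tall, loose in the tray; origin at the centre of its underside
- case: closed grey glasses case, 60 by 160 by 42 mm, loose on the cart top at the back; origin at the centre of its underside
- cup: blue ceramic mug, 72 mm across, 80 mm tall, loose on the cart top at the back; origin at the centre of its underside
- handle_end (a point): end of the magnifier's handle, 137 mm from the lens centre, 8 mm above the underside plane
Not all that is in view belongs to the job. Of the things like the magnifier, leave any that is orange or yellow; of the rest the smaller one is meant.

How it is judged (in metres and radians):
On the way, in this order (a step that is already met when the one before it is completed fails the run):
1. the green cap is folded right back while the magnifier still lies in the tray (value of joint cap_green above 2.4 rad and height (world z) of magnifier below 0.02 m), for 0.2 s.
2. the magnifier is held by the fingers, lifted clear of the tray (height (world z) of magnifier above 0.05 m and contact force between magnifier and the fingers above 1 N), for 0.2 s.
At the end, for the whole second after the job is handed in: Green cap over 2.4 rad, white caps under 0.3. Magnifier gripped, still, level to 0.15 rad, lens within 10 mm of the mouth centre sideways, underside 9-32 mm over the rim, handle within 0.25 rad of straight out in front, touching only the fingers. Bystanders upright, moved under 20 mm (value of joint cap_green above 2.4 rad and value of joint each of cap_white1, cap_white2 below 0.3 rad and horizontal distance between magnifier and mouth_green below 0.01 m and z of magnifier in the frame of mouth_green between 0.009 and 0.032 m and angle between magnifier's own z axis and vertical below 0.15 rad and angle between the x axis of magnifier and the x axis of rack, either way round below 0.25 rad and x of handle_end in the frame of rack below -0.06 m and contact force between magnifier and the fingers above 1 N and linear speed of magnifier below 0.02 m/s and contact force between magnifier and rack below 0.05 N and contact force between magnifier and tube_green below 0.05 N and contact force between magnifier and tube_white1 below 0.05 N and contact force between magnifier and tube_white2 below 0.05 N and contact force between magnifier and tray below 0.05 N and contact force between magnifier and drops0 below 0.05 N and contact force between magnifier and drops1 below 0.05 N and contact force between magnifier and drops2 below 0.05 N and contact force between magnifier and saucer below 0.05 N and contact force between magnifier and case below 0.05 N and contact force between magnifier and cup below 0.05 N and distance of each of drops0, drops1, drops2, saucer, case, cup from where it was at the start of the episode below 0.02 m and angle between each of drops0, drops1, drops2, saucer, case, cup's own z axis and vertical below 0.3 rad); the arm keeps its last pose, push and grip.
It fails at once if a white cap is opened (0.5 rad) (value of joint any of cap_white1, cap_white2 above 0.5 rad).
It fails at once if a bottle, the saucer, the case or the mug is tipped (0.5 rad) or shifted by more than 30 mm (distance of any of drops0, drops1, drops2, saucer, case, cup from where it was at the start of the episode above 0.03 m or angle between any of drops0, drops1, drops2, saucer, case, cup's own z axis and vertical above 0.5 rad).
It also fails if it takes over 67 s, if anything falls off the work surface, if the arm or the gripper's body presses on something with over 40 N, if the wrist force passes 120 N, or if a joint passes its speed limit or range.

## Working session

There is one attempt and no reset: what is moved stays moved. The work goes in short steps, Python scripts to look and compute and a shell command to move; the robot and the scene stay as the last step left them, time stands still between calls to the robot, and variables do not carry over. Pictures are saved under pics/ and viewed, and the job is handed in when it is done.

```bash
mkdir -p pics; ls
python3 - <<'E'
from plant import telemetry, viewer
import cv2,numpy as np
s=telemetry.read_state()
print({k:np.round(v,3).tolist() for k,v in s.items()})
for n in("scene","top","wrist"):
    i=viewer.camera_info(n); print(n,i)
    f=viewer.grab_frame(n); cv2.imwrite(f"pics/{n}0.png",f)
E
```

```text
pics
{'clock': 0.0, 'joint_positions': [-1.553, 0.105, 0.096, 1.564, 0.0, 1.353], 'dq': [-0.0, -0.0, -0.001, 0.001, -0.003, 0.001], 'joint_efforts': [-0.003, -55.692, 50.366, 0.017, -0.0, 0.0], 'tool_pos': [140.191, -583.069, 230.526], 'eef_rot': [[-0.0, 0.972, 0.234], [0.001, 0.234, -0.972], [-1.0, 0.0, -0.001]], 'ft_force': [-0.208, 0.442, -0.074], 'moment': [-0.015, 0.013, 0.06], 'finger_gap': 0.997}
scene {'vertical_fov': 54.95275404347482, 'cx': 278.605882280066, 'cy': 206.43913887443313, 'k1': -0.08997309330755107, 'world_from_camera': array([[ 2.51852849e-01,  5.42979712e-01, -8.01088743e-01,
         1.22284243e+03],
       [ 9.67641426e-01, -1.28030960e-01,  2.17435381e-01,
        -1.41668998e+02],
       [ 1.54988394e-02, -8.29928374e-01, -5.57654625e-01,
         5.56004151e+02],
       [ 0.00000000e+00,  0.00000000e+00,  0.00000000e+00,
         1.00000000e+00]])}
top {'vertical_fov': 55.68797039396206, 'cx': 273.356480440983, 'cy': 218.68674575217366, 'k1': -0.09716058666385845, 'world_from_camera': array([[-8.85761785e-03, -9.97357180e-01,  7.21124038e-02,
         4.40742108e+02],
       [-9.99744834e-01,  1.03312638e-02,  2.00881181e-02,
         4.04754947e+01],
       [-2.07800411e-02, -7.19160702e-02, -9.97194198e-01,
         1.17852216e+03],
       [ 0.00000000e+00,  0.00000000e+00,  0.00000000e+00,
         1.00000000e+00]])}
wrist {'vertical_fov': 68.52685042930922, 'cx': 273.8487071388447, 'cy': 208.35638024447525, 'k1': -0.000924482987762503, 'world_from_camera': array([[ 2.32639317e-01, -9.22080635e-01, -3.09267281e-01,
         2.20229624e+02],
       [-9.72561551e-01, -2.21127730e-01, -7.22949340e-02,
        -5.63900972e+02],
       [-1.72581303e-03,  3.17600110e-01, -9.48223176e-01,
         3.72154465e+02],
       [ 0.00000000e+00,  0.00000000e+00,  0.00000000e+00,
         1.00000000e+00]])}
```

View pics/scene0.png

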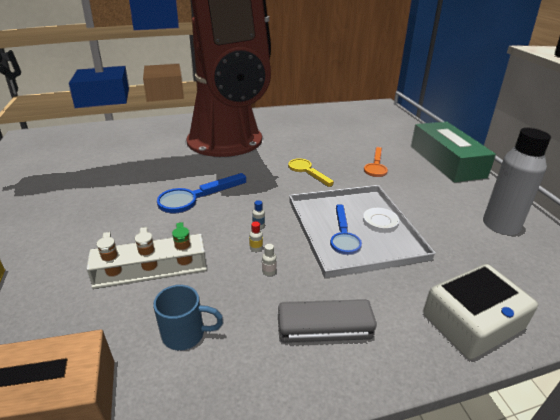

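View pics/top0.png

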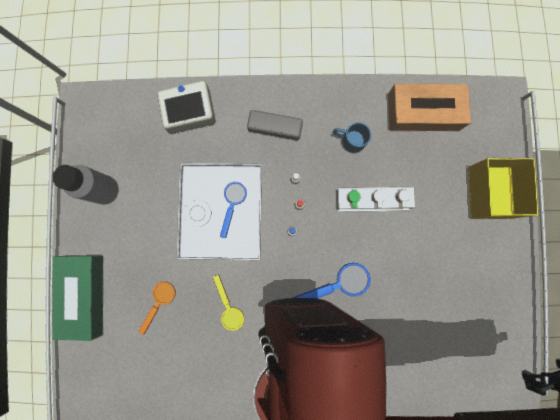

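View pics/wrist0.png

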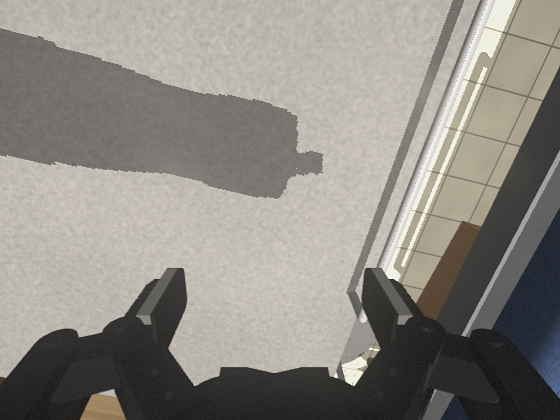

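The candidates for the magnifier, as they appear in the top view:
- Small blue one in the tray, with its lens at (235,193) and handle end at (224,237).
- Large blue one on the cart at (353,279).
- Orange one at (163,293).
- Yellow one at (232,318).

The smaller blue one in the tray fits the description. The green cap is at (354,198), the leftmost (+y) place in the rack. I'll confirm with an enlarged crop and then measure.

```bash
cat > h.py <<'E'
import numpy as np,cv2
from plant import telemetry, viewer
def undist(i,uv):
    f=210/np.tan(np.radians(i["vertical_fov"]/2))
    K=np.array([[f,0,i["cx"]],[0,f,i["cy"]],[0,0,1.]])
    p=np.array(uv,float).reshape(-1,1,2)
    return cv2.undistortPointsIter(p,K,np.array([i["k1"],0,0,0.]),None,None,(3,100,1e-12)).reshape(-1,2)
def rays(i,uv):
    n=undist(i,uv); W=i["world_from_camera"]
    d=np.c_[n,np.ones(len(n))]@W[:3,:3].T
    return W[:3,3],d
def onplane(i,uv,z):
    o,d=rays(i,uv); return o+d*((z-o[2])/d[:,2])[:,None]
def project(i,P):
    W=i["world_from_camera"]; q=(np.atleast_2d(P)-W[:3,3])@W[:3,:3]; n=q[:,:2]/q[:,2:]
    r2=(n**2).sum(1,keepdims=True); n=n*(1+i["k1"]*r2)
    f=210/np.tan(np.radians(i["vertical_fov"]/2)); return n*f+[i["cx"],i["cy"]]
def tri(i1,uv1,i2,uv2):
    o1,d1=rays(i1,[uv1]);o2,d2=rays(i2,[uv2]);d1=d1[0]/np.linalg.norm(d1);d2=d2[0]/np.linalg.norm(d2)
    A=np.c_[d1,-d2];t=np.linalg.lstsq(A,o2-o1,rcond=None)[0]
    a=o1+t[0]*d1;b=o2+t[1]*d2;return (a+b)/2,np.linalg.norm(a-b)
def hsvmask(f,lo,hi):
    return cv2.inRange(cv2.cvtColor(f,cv2.COLOR_BGR2HSV),np.array(lo),np.array(hi))
E
python3 - <<'E'
from h import *
f=cv2.imread("pics/top0.png"); g=cv2.imread("pics/scene0.png")
a=cv2.resize(f[150:270,170:430],None,fx=3,fy=3,interpolation=cv2.INTER_CUBIC)
cv2.imwrite("pics/topcrop.png",a)
cv2.imwrite("pics/scenecrop.png",cv2.resize(g[160:290,80:430],None,fx=2.2,fy=2.2,interpolation=cv2.INTER_CUBIC))
for n,im in(("top",f),("scene",g)):
    for c,lo,hi in(("blue",[100,130,60],[130,255,255]),("green",[45,120,50],[80,255,255]),("red",[0,150,80],[8,255,255])):
        m=hsvmask(im,lo,hi); k,l,st,ce=cv2.connectedComponentsWithStats(m)
        for j in range(1,k):
            if 12<st[j,4]<1500: print(n,c,st[j].tolist(),ce[j].round(1).tolist())
E
```

```text
top blue [179, 86, 5, 5, 20] [180.8, 88.2]
top blue [221, 202, 16, 35, 171] [226.9, 220.3]
top blue [290, 228, 5, 5, 21] [292.1, 230.2]
top blue [295, 263, 75, 36, 468] [332.9, 286.3]
top green [349, 191, 11, 16, 103] [354.0, 197.4]
top red [298, 201, 4, 5, 16] [299.5, 203.0]
top red [309, 390, 5, 9, 14] [311.7, 394.1]
top red [303, 392, 7, 9, 20] [305.6, 395.2]
top red [379, 395, 3, 9, 15] [379.8, 399.7]
top red [299, 411, 5, 9, 19] [300.9, 415.7]
top red [309, 411, 6, 9, 15] [311.0, 416.3]
top red [316, 411, 8, 9, 25] [319.0, 415.2]
top red [374, 415, 9, 5, 13] [377.5, 416.8]
scene blue [130, 0, 48, 30, 1296] [153.5, 13.7]
scene blue [401, 99, 11, 12, 63] [405.7, 104.0]
scene blue [157, 173, 89, 40, 886] [203.7, 191.1]
scene blue [255, 201, 7, 10, 63] [258.2, 205.3]
scene blue [331, 205, 30, 48, 339] [342.3, 228.7]
scene blue [502, 308, 12, 9, 80] [507.4, 311.8]
scene green [173, 223, 16, 19, 201] [180.3, 232.5]
scene red [252, 222, 8, 11, 77] [255.4, 226.8]
```

View pics/topcrop.png

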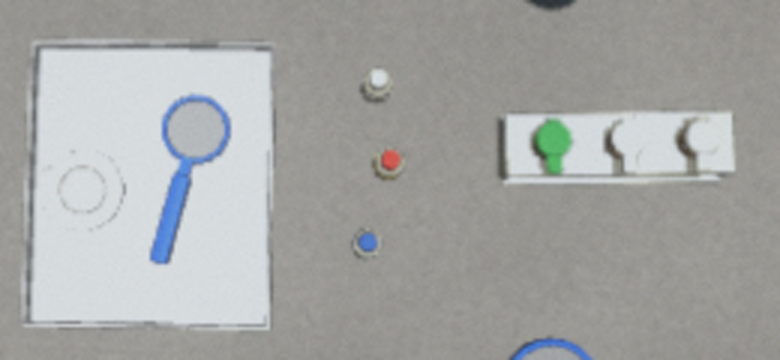

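View pics/scenecrop.png

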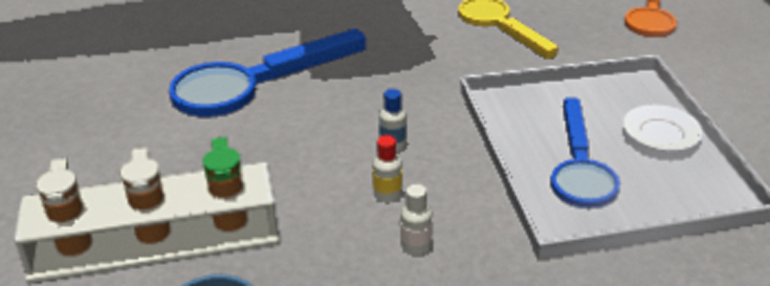

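The crop confirms the target: the small blue magnifier with its ring at crop (196,130), top pixel about (235,193). The green-capped tube is at the +y end of the rack, with its lip towards the robot. Next I measure positions.

```bash
cat > meas.py <<'E'
from h import *
I=viewer.camera_info("top"); S=viewer.camera_info("scene")
f=cv2.imread("pics/top0.png"); g=cv2.imread("pics/scene0.png")
# cap disc in top: fit min circle of green, separate lip
U=6
def up(im,x0,y0,x1,y1): return cv2.resize(im[y0:y1,x0:x1],None,fx=U,fy=U,interpolation=cv2.INTER_CUBIC)
def back(p,x0,y0): return (np.array(p,float)+.5)/U-.5+[x0,y0]
x0,y0=340,182
m=hsvmask(up(f,x0,y0,370,214),[45,100,40],[80,255,255])
dt=cv2.distanceTransform(m,cv2.DIST_L2,5); r=dt.max(); c=np.argwhere(dt>r-.5).mean(0)[::-1]
print("disc px",back(c,x0,y0),"r",r/U)
cw=onplane(I,[back(c,x0,y0)],82)[0];print("cap centre",cw.round(1))
ys,xs=np.nonzero(m); d=np.hypot(xs-c[0],ys-c[1])
L=np.c_[xs,ys][d>r*1.25]; lp=L.mean(0); lw=onplane(I,[back(lp,x0,y0)],80)[0]; print("lip",lw.round(1), "extent",onplane(I,[back(L[L[:,1].argmax()],x0,y0)],82).round(1))
# scene triangulation of disc+lip centroid
ct=[354.0,197.4];cs=[180.3,232.5]; print("tri green",tri(I,ct,S,cs))
# drops
for n,a,b in(("blue",[292.1,230.2],[258.2,205.3]),("red",[299.5,203.0],[255.4,226.8])):
    print(n,tri(I,a,S,b),onplane(I,[a],65)[0].round(1))
print("white",onplane(I,[[295.6,177.5]],65).round(1))
# magnifier
x0,y0=215,175
m=hsvmask(up(f,x0,y0,255,245),[100,90,60],[130,255,255])
# ring: use outer contour in upper part
ys,xs=np.nonzero(m); P=back(np.c_[xs,ys],x0,y0)
W=onplane(I,P,3+10)[:,:2]
R=W[P[:,1]<203]; A=np.c_[2*R,np.ones(len(R))]; s=np.linalg.lstsq(A,(R**2).sum(1),rcond=None)[0]
print("ring centre",s[:2].round(1),"r",np.sqrt(s[2]+s[:2]@s[:2]).round(1))
W=onplane(I,P,3+16)[:,:2]; H=W[P[:,1]>213]
mu=H.mean(0);ev,V=np.linalg.eigh(np.cov(H.T)); 
ax=V[:,1]; ax=ax if ax@(s[:2]-mu)>0 else -ax
t=(H-mu)@ax
print("handle mean",mu.round(1),"x axis",ax.round(3),"yaw",np.arctan2(ax[1],ax[0]).round(3),"dist mean->ring",((s[:2]-mu)@ax).round(1),"lat",np.cross(ax,s[:2]-mu).round(1),"end",(mu+ax*t.min()).round(1))
# rack corners: by eye from crop
C=np.array([[503,113],[733,112],[735,172],[506,177]])/3-.33+[170,150]
print("rack top corners",onplane(I,C,48).round(1).tolist())
E
python3 meas.py 2>&1 | grep -v -i deprec
```

```text
print("handle mean",mu.round(1),"x axis",ax.round(3),"yaw",np.arctan2(ax[1],ax[0]).round(3),"dist mean->ring",((s[:2]-mu)@ax).round(1),"lat",np.cross(ax,s[:2]-mu).round(1),"end",(mu+ax*t.min()).round(1))
disc px [353.86111111 196.25      ] r 5.330749
cap centre [ 580.2 -161.6   82. ]
lip [ 556.5 -162.5   80. ] extent [[ 550.  -160.1   82. ]]
tri green (array([ 577.68244053, -163.17681424,   76.23280862]), np.float64(0.35579429419965797))
blue (array([488.79908401,  10.40214871,  55.35813625]), np.float64(0.04941448527756508)) [488.4  10.7  65. ]
red (array([565.77021462, -11.83930693,  55.40408284]), np.float64(0.6459630516049859)) [564.8 -11.1  65. ]
white [[637.5  -1.1  65. ]]
ring centre [603.7 177.7] r 31.1
handle mean [507.6 204.2] x axis [ 0.961 -0.278] yaw -0.282 dist mean->ring 99.7 lat 1.2 end [472.3 214.4]
rack top corners [[610.7, -121.0, 48.0], [609.9, -343.4, 48.0], [551.9, -343.1, 48.0], [549.2, -122.5, 48.0]]
```

```bash
python3 -m handwheel '[[36,42,0,-0.024,40],[36,42,0,-0.024,40],[36,42,0,-0.024,40],[36,42,0,-0.024,40],[36,42,0,-0.024,40],[36,42,0,-0.024,40],[36,42,0,-0.024,40],[36,42,0,-0.024,40],[36,42,0,-0.024,40],[36,42,0,-0.024,40]]' 25
python3 - <<'E'
from h import *
s=telemetry.read_state();print(s["tool_pos"].round(1) if hasattr(s["tool_pos"],'round') else s["tool_pos"],s["dq"],s["clock"])
i=viewer.camera_info("wrist");f=viewer.grab_frame("wrist");cv2.imwrite("pics/w1.png",f);np.save("pics/w1.npy",i,allow_pickle=True)
print(telemetry.read_state()["tool_pos"])
E
```

```text
clock: 1.4
tool_pos: [501.1, -161.8, 231.3]
eef_rot: [[0.0, 1.0, -0.005], [-0.0, -0.005, -1.0], [-1.0, 0.0, 0.0]]
ft_force: [0.2, -1.3, -0.2]
finger_gap: 0.402
[ 501.1 -161.8  231.3] [ 8.77300987e-01  4.66944152e-01  4.22712618e-01 -4.67589863e-02
 -9.27427178e-04  1.06612612e+00] 1.4
[ 503.89421966 -157.12797595  230.99311303]
```

View pics/w1.png

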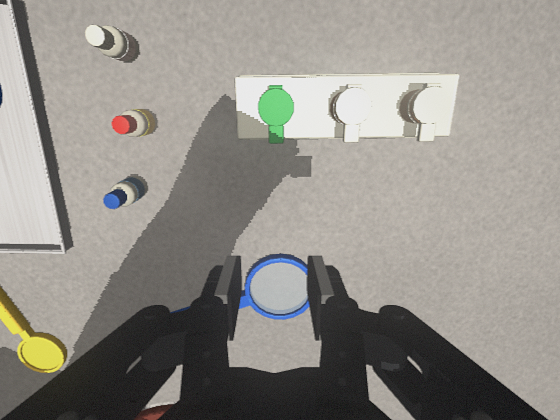

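The wrist view shows the green cap at (276,107) with its lip at about (277,135), and the white caps at (350,106) and (429,105). Next I measure them, taking one more settled frame.

```bash
cat > cap.py <<'E'
from h import *
i=viewer.camera_info("wrist");f=viewer.grab_frame("wrist");cv2.imwrite("pics/w2.png",f)
s=telemetry.read_state();print(s["tool_pos"],s["clock"])
m=hsvmask(f,[45,100,25],[80,255,255])
k,l,st,ce=cv2.connectedComponentsWithStats(m);j=1+st[1:,4].argmax();m=(l==j).astype(np.uint8)
dt=cv2.distanceTransform(m,cv2.DIST_L2,5);r=dt.max();c=np.argwhere(dt>r-.5).mean(0)[::-1];print("px",c,r,st[j])
ys,xs=np.nonzero(m);W=onplane(i,np.c_[xs,ys],82)
c3=onplane(i,[c],82)[0]
d=np.hypot(*(W-c3)[:,:2].T);print("cap",c3.round(1),"front ext",W[:,0].min().round(1),"back",W[:,0].max().round(1))
L=W[(W[:,0]<c3[0]-18)];print("lip",L.mean(0).round(1),L[:,1].min().round(1),L[:,1].max().round(1))
# rack top white outline: saturation low, bright
h=cv2.cvtColor(f,cv2.COLOR_BGR2GRAY)
w=(h>205).astype(np.uint8);k,l,st,ce=cv2.connectedComponentsWithStats(w)
for q in np.argsort(-st[1:,4])[:3]+1: print(st[q])
E
python3 cap.py
```

```text
[ 502.21011877 -159.42734412  230.92923249] 1.5
px [281.  110.5] 17.378298 [ 264   89   35   57 1279]
cap [ 581.7 -163.    82. ] front ext 551.1 back 599.8
lip [ 557.3 -163.5   82. ] -169.6 -157.5
[  240    76   224    70 10199]
[   0    0   69  255 9392]
[ 21 332  45  42 861]
```

```bash
python3 -c "
import cv2
f=cv2.imread('pics/w2.png');cv2.imwrite('pics/w2c.png',cv2.resize(f[50:170,200:480],None,fx=2.8,fy=2.8,interpolation=cv2.INTER_CUBIC))"
```

```text
(no output)
```

View pics/w2c.png

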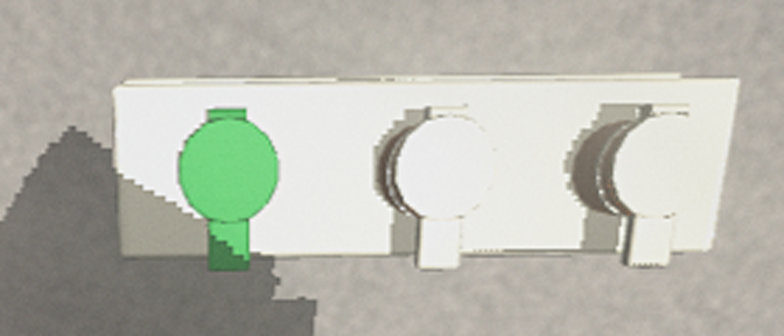

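```bash
python3 -m handwheel '[[18,0,-10,0,40],[18,0,-20,0,40],[17,0,-25,0,40],[0,0,-30,0,40],[0,0,-30,0,40],[0,0,-25,0,40],[0,0,-22,0,40],[0,0,0,0,40],[0,0,0,0,40],[0,0,0,0,40]]' 25
python3 - <<'E'
from h import *
i=viewer.camera_info("wrist");f=viewer.grab_frame("wrist");cv2.imwrite("pics/w3.png",f)
g=viewer.grab_frame("scene");cv2.imwrite("pics/s3.png",cv2.resize(g[180:290,80:230],None,fx=5,fy=5,interpolation=cv2.INTER_CUBIC))
s=telemetry.read_state();print(s["tool_pos"].round(1),s["clock"],s["ft_force"])
E
```

```text
clock: 2.75
tool_pos: [553.8, -164.0, 70.6]
eef_rot: [[0.002, 1.0, -0.004], [-0.001, -0.004, -1.0], [-1.0, 0.002, 0.001]]
ft_force: [-0.9, -0.5, -0.3]
finger_gap: 0.402
[ 553.7 -163.7   70.3] 2.85 [-0.02214147  0.13273674  0.0312535 ]
```

View pics/w3.png

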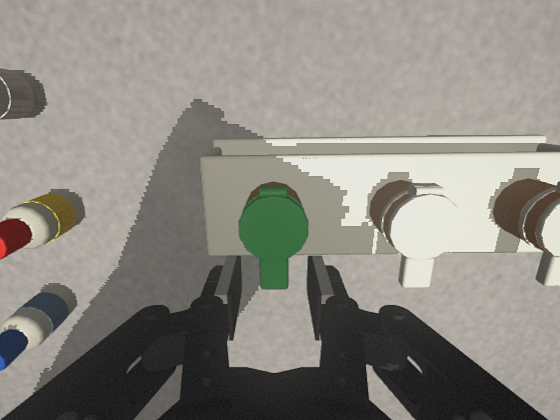

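View pics/s3.png

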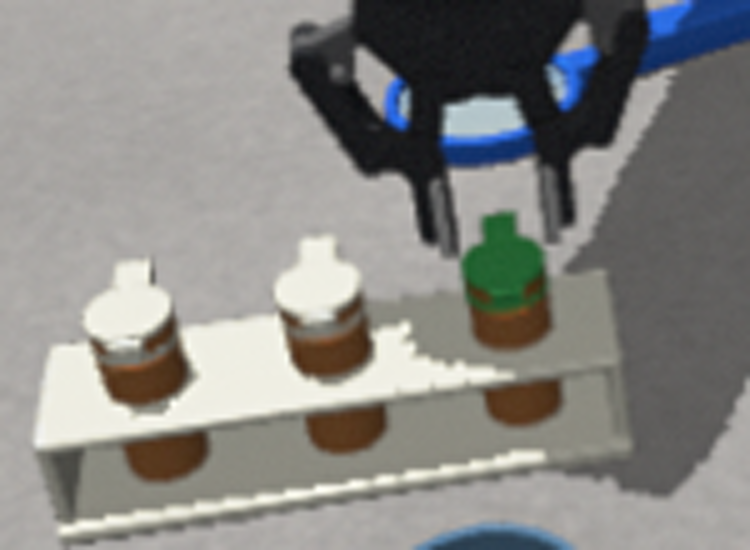

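The lip at (275,272) sits midway between the pads at about 240 and 311. Closing on it now.

```bash
python3 -m handwheel '[[0,0,0,0,20],[0,0,0,0,10],[0,0,0,0,10],[0,0,0,0,10],[0,0,0,0,10],[0,0,0,0,10],[0,0,0,0,10],[0,0,0,0,10],[0,0,0,0,10],[0,0,0,0,10]]' 25
python3 - <<'E'
import numpy as np
# arc: grip point radius, lip mid z
r=46;
prev=None
for a in np.arange(0,125,11.5):
    t=np.radians(a);p=np.array([r*(1-np.cos(t)),r*np.sin(t)])
    if prev is not None: print(round(a,1),(p-prev).round(1),p.round(1))
    prev=p
E
```

```text
clock: 4.1
tool_pos: [553.4, -163.7, 69.6]
eef_rot: [[0.0, 1.0, -0.004], [-0.001, -0.004, -1.0], [-1.0, 0.0, 0.001]]
ft_force: [-0.7, -3.3, 5.0]
finger_gap: 0.152
11.5 [0.9 9.2] [0.9 9.2]
23.0 [2.7 8.8] [ 3.7 18. ]
34.5 [4.4 8.1] [ 8.1 26.1]
46.0 [6. 7.] [14.  33.1]
57.5 [7.2 5.7] [21.3 38.8]
69.0 [8.2 4.1] [29.5 42.9]
80.5 [8.9 2.4] [38.4 45.4]
92.0 [9.2 0.6] [47.6 46. ]
103.5 [ 9.1 -1.2] [56.7 44.7]
115.0 [ 8.7 -3. ] [65.4 41.7]
```

```bash
python3 -m handwheel '[[0.9,0,9.2,0,10],[2.7,0,8.8,0,10],[4.4,0,8.1,0,10],[6,0,7,0,10],[7.2,0,5.7,0,10],[8.2,0,4.1,0,10],[8.9,0,2.4,0,10],[9.2,0,0.6,0,10],[9.1,0,-1.2,0,10],[8.7,0,-3,0,10]]' 25
python3 - <<'E'
from h import *
g=viewer.grab_frame("scene");cv2.imwrite("pics/s4.png",cv2.resize(g[150:290,80:230],None,fx=4,fy=4,interpolation=cv2.INTER_CUBIC))
f=viewer.grab_frame("wrist");cv2.imwrite("pics/w4.png",f)
s=telemetry.read_state();print(s["tool_pos"].round(1),s["clock"],s["ft_force"],s["finger_gap"])
E
```

```text
clock: 5.35
tool_pos: [619.1, -163.4, 111.0]
eef_rot: [[0.0, 1.0, -0.004], [0.0, -0.004, -1.0], [-1.0, 0.0, -0.0]]
ft_force: [-2.9, -2.3, 1.9]
finger_gap: 0.151
[ 619.4 -163.4  110.9] 5.45 [-2.28447197 -2.69212283  3.1361916 ] 0.1495671843591992
```

View pics/s4.png

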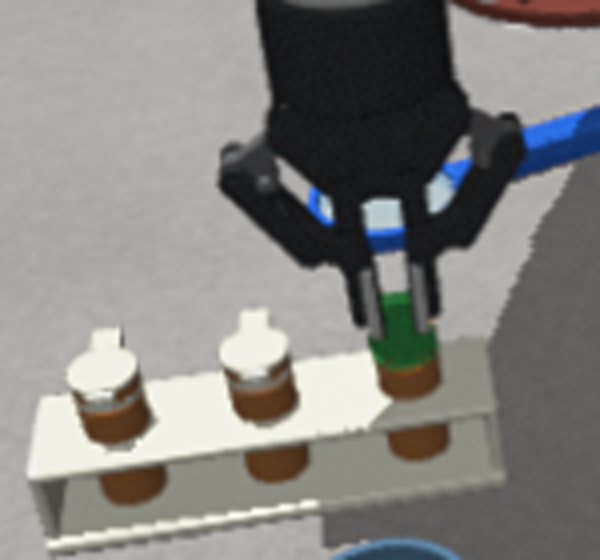

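View pics/w4.png

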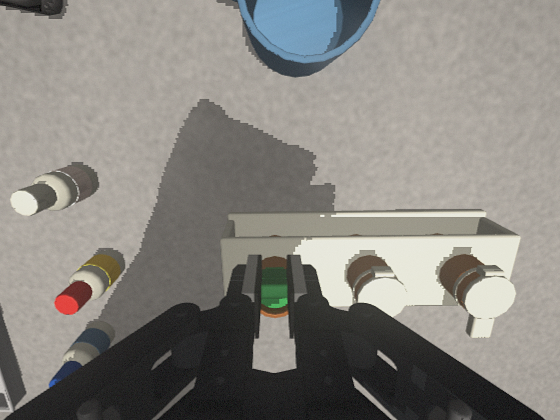

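The cap has followed the fingers past upright. I'll carry it a little further, release it, and retreat upwards.

```bash
python3 -m handwheel '[[8,0,-4.7,0,10],[6.8,0,-6.2,0,10],[0,0,0,0,45],[0,0,0,0,45],[0,0,0,0,45],[0,0,0,0,45],[0,0,25,0,45],[0,0,40,0,45],[-20,20,40,0,45],[-20,50,20,0,45]]' 25
python3 - <<'E'
from h import *
g=viewer.grab_frame("scene");cv2.imwrite("pics/s5.png",cv2.resize(g[150:290,80:230],None,fx=4,fy=4,interpolation=cv2.INTER_CUBIC))
f=viewer.grab_frame("wrist");cv2.imwrite("pics/w5.png",f)
s=telemetry.read_state();print(s["tool_pos"].round(1),s["clock"],s["ft_force"],s["finger_gap"])
E
```

```text
clock: 6.7
tool_pos: [593.5, -94.4, 227.6]
eef_rot: [[0.003, 1.0, -0.007], [-0.001, -0.007, -1.0], [-1.0, 0.003, 0.001]]
ft_force: [0.7, 0.9, 0.0]
finger_gap: 0.444
[593.2 -90.2 229.2] 6.8 [ 0.58569861 -0.95271416  0.33269684] 0.44733666606579314
```

View pics/s5.png

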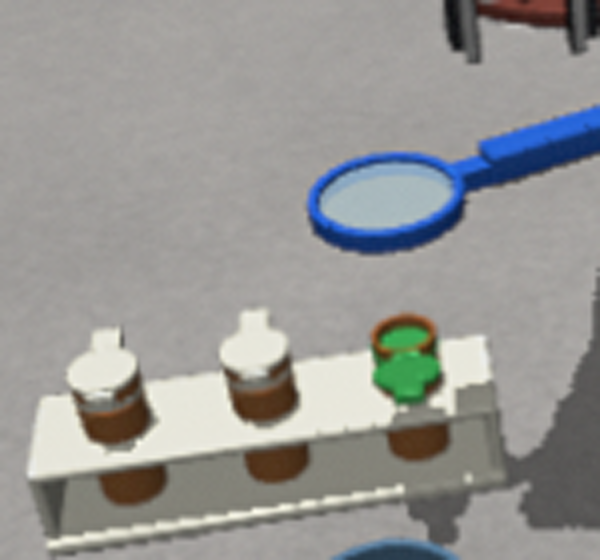

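View pics/w5.png

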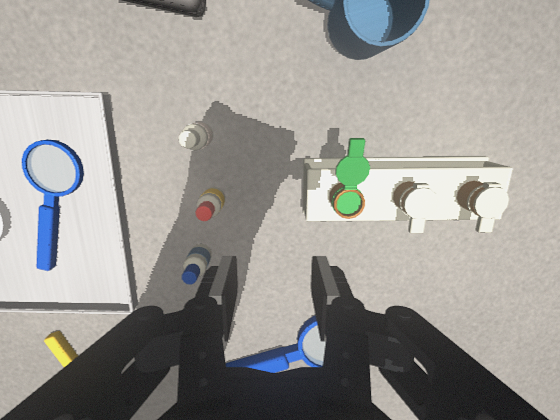

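The cap is folded right back. In the wrist view it lies at (352,165) behind the open mouth at (348,203), and the white caps are still shut. The same view also shows the magnifier, so I measure the mouth and magnifier from here.

```bash
cat > m2.py <<'E'
from h import *
import sys
n=sys.argv[1]
i=viewer.camera_info("wrist");f=viewer.grab_frame("wrist");cv2.imwrite(f"pics/{n}.png",f)
s=telemetry.read_state();print(s["tool_pos"].round(1),s["clock"])
def comp(m):
    k,l,st,ce=cv2.connectedComponentsWithStats(m);o=np.argsort(-st[1:,4])+1
    return [((l==q).astype(np.uint8),st[q],ce[q]) for q in o[:4]]
# mouth rim: amber/brown pixels
m=hsvmask(f,[5,100,60],[18,255,255])
for mm,st,ce in comp(m):
    if st[4]<60: continue
    c=cv2.findContours(mm,cv2.RETR_EXTERNAL,cv2.CHAIN_APPROX_NONE)[0][0]
    e=cv2.fitEllipse(cv2.convexHull(c)); print("amber",st,np.round(e[0],1),np.round(e[1],1),onplane(i,[e[0]],78)[0].round(1))
# blue magnifier
m=hsvmask(f,[100,130,50],[125,255,255])
for mm,st,ce in comp(m):
    if st[4]<300: continue
    ys,xs=np.nonzero(mm);P=np.c_[xs,ys].astype(float)
    # hole = lens: find inner contour
    cs,hr=cv2.findContours(mm,cv2.RETR_CCOMP,cv2.CHAIN_APPROX_NONE)
    holes=[c for c,h in zip(cs,hr[0]) if h[3]>=0]
    print("blue",st,ce.round(1))
    if not holes: continue
    h=max(holes,key=cv2.contourArea)
    if len(h)<20: continue
    W=onplane(i,h.reshape(-1,2),13)[:,:2]
    A=np.c_[2*W,np.ones(len(W))];q=np.linalg.lstsq(A,(W**2).sum(1),rcond=None)[0];C=q[:2];print(" lens hole centre@13",C.round(1),np.sqrt(q[2]+C@C).round(1))
    e=cv2.fitEllipse(h);print("  ellipse centre@8",onplane(i,[e[0]],8)[0].round(1))
    T=onplane(i,P,19)[:,:2];d=np.hypot(*(T-C).T);H=T[(d>55)&(d<145)]
    mu=H.mean(0);ev,V=np.linalg.eigh(np.cov(H.T));ax=V[:,1];ax=ax*np.sign(ax@(C-mu))
    t=(H-mu)@ax;lat=(H-mu)@np.array([-ax[1],ax[0]])
    print(" handle mu",mu.round(1),"ax",ax.round(3),"yaw",np.arctan2(ax[1],ax[0]).round(3),"width",(np.percentile(lat,98)-np.percentile(lat,2)).round(1),"len",(t.max()-t.min()).round(1),"end dist",((C-mu)@ax-t.min()).round(1),"latoff",(np.array([-ax[1],ax[0]])@(C-mu)).round(1), "60mm pt",(mu+ax*((C-mu)@ax-62)).round(1))
E
python3 m2.py w6
```

```text
[593.5 -91.8 227.4] 6.85
amber [332 192  31  28 192] [346.8 204.8] [28.6 30.8] [ 581.5 -162.6   78. ]
blue [  19  141   62  131 1955] [ 46.7 204.5]
 lens hole centre@13 [605.  175.4] 29.2
  ellipse centre@8 [604.8 179.1   8. ]
 handle mu [515.5 199.6] ax [ 0.956 -0.293] yaw -0.297 width 17.8 len 81.2 end dist 134.8 latoff 3.1 60mm pt [544.8 190.7]
blue [ 226  322   92   51 1033] [276.8 358.1]
```

```bash
python3 -m handwheel '[[-8,36,0,-0.035,45],[-8,36,0,-0.035,45],[-8,36,0,-0.035,45],[-8,36,0,-0.035,45],[-8,36,0,-0.035,45],[-8,36,-5,-0.035,45],[-8,36,-5,-0.035,45],[-8,36,-5,-0.035,45],[0,0,0,0,45],[0,0,0,0,45]]' 40
python3 m2.py w7
```

```text
clock: 8.1
tool_pos: [515.4, 88.5, 210.3]
eef_rot: [[0.01, 0.991, -0.13], [0.084, -0.13, -0.988], [-0.996, -0.001, -0.085]]
ft_force: [-0.6, 0.1, 0.9]
finger_gap: 0.451
[515.4  88.6 210.3] 8.15
amber [ 77 317  40  33 747] [ 94.6 331.4] [26.9 42. ] [379.8 327.8  78. ]
blue [ 421  255  139   80 2443] [491.9 301.8]
 lens hole centre@13 [ 348.6 -166.8] 41.0
  ellipse centre@8 [ 346.4 -170.9    8. ]
 handle mu [329.5 -92.3] ax [ 0.724 -0.69 ] yaw -0.762 width 41.6 len 129.8 end dist 93.5 latoff -40.7 60mm pt [331.9 -94.6]
blue [170  77  59  78 609] [204.2 109.3]
```

View pics/w7.png

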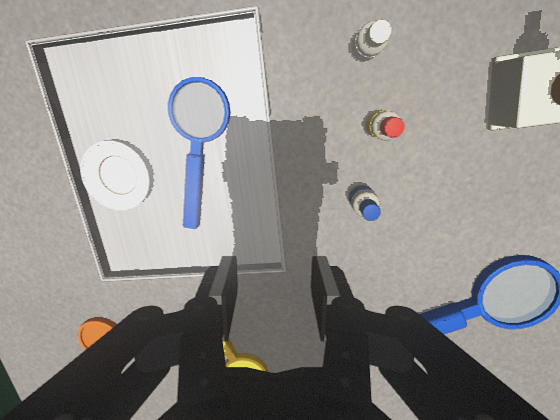

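The arm stopped short at y≈88 with a slight tilt. I'll check the joints before going on.

Run:
```python
from h import *
s=telemetry.read_state()
for k in("clock","joint_positions","dq","tool_pos","eef_rot","ft_force"): print(k,np.round(s[k],3).tolist())
```

```text
clock 8.15
joint_positions [-0.131, -0.155, -0.198, 1.529, 0.085, 3.141]
dq [0.005, 0.003, 0.004, 0.001, 0.004, 0.002]
tool_pos [515.425, 88.591, 210.323]
eef_rot [[0.01, 0.992, -0.13], [0.084, -0.13, -0.988], [-0.996, -0.001, -0.085]]
ft_force [0.348, -0.304, 0.091]
```

Joint 6 is at its limit (3.141). I'll take the equivalent half-turned grasp instead, which means turning the other way, about +2.98 rad in total.

```bash
python3 -m handwheel '[[0,0,0,0.186,45],[0,0,0,0.186,45],[0,10,0,0.186,45],[0,10,0,0.186,45],[0,10,0,0.186,45],[0,10,0,0.186,45],[0,10,0,0.186,45],[0,10,0,0.186,45],[0,10,0,0.186,45],[0,10,0,0.186,45]]' 40
python3 - <<'E'
from h import *
s=telemetry.read_state()
for k in("clock","joint_positions","dq","tool_pos","eef_rot"): print(k,np.round(s[k],3).tolist())
E
```

```text
clock: 9.4
tool_pos: [515.5, 169.3, 210.2]
eef_rot: [[-0.084, -0.165, 0.983], [-0.016, 0.986, 0.164], [-0.996, -0.002, -0.085]]
ft_force: [-0.9, 0.8, 0.3]
finger_gap: 0.449
clock 9.4
joint_positions [0.081, 0.038, -0.013, 1.605, -0.009, 1.487]
dq [0.216, 0.093, 0.098, -0.0, -0.11, -1.262]
tool_pos [515.498, 169.314, 210.153]
eef_rot [[-0.084, -0.165, 0.983], [-0.016, 0.986, 0.164], [-0.996, -0.002, -0.085]]
```

The earlier limit hit left a small roll (0.085 rad) in the commanded orientation. There is plenty of time, so I'll try to remove it by leaning gently on the opposite limit of joint 6, up clear of everything.

```bash
python3 -m handwheel '[[0,0,0,0.187,45],[0,0,0,0.187,45],[0,0,0,0.187,45],[0,0,0,0.187,45],[0,0,0,0.187,45],[0,0,0,0.187,45],[0,0,0,0.187,45],[0,0,0,0.187,45],[0,0,0,0.187,45],[0,0,0,0.187,45]]' 40
python3 -m handwheel '[[0,0,0,0.187,45],[0,0,0,0.187,45],[0,0,0,0.187,45],[0,0,0,0.187,45],[0,0,0,0.187,45],[0,0,0,0.187,45],[0,0,0,0.187,45],[0,0,0,0.187,45],[0,0,0,0.187,45],[0,0,0,0.187,45]]' 40
python3 - <<'E'
from h import *
s=telemetry.read_state()
for k in("clock","joint_positions","dq","tool_pos","eef_rot"): print(k,np.round(s[k],3).tolist())
E
```

```text
clock: 10.65
tool_pos: [515.4, 169.1, 210.3]
eef_rot: [[0.04, -0.894, -0.447], [-0.076, -0.448, 0.891], [-0.996, -0.002, -0.085]]
ft_force: [0.6, 0.0, -0.2]
finger_gap: 0.452
clock: 11.9
tool_pos: [515.4, 169.0, 210.4]
eef_rot: [[0.061, 0.692, -0.72], [0.06, -0.722, -0.689], [-0.996, -0.001, -0.085]]
ft_force: [-0.8, -0.3, -0.4]
finger_gap: 0.449
clock 11.9
joint_positions [0.042, -0.172, -0.214, 1.466, 0.057, -2.29]
dq [-0.06, 0.079, 0.073, 0.073, 0.108, -1.544]
tool_pos [515.421, 168.963, 210.353]
eef_rot [[0.061, 0.692, -0.72], [0.06, -0.722, -0.689], [-0.996, -0.001, -0.085]]
```

```bash
python3 -m handwheel '[[0,0,0,0.187,45],[0,0,0,0.187,45],[0,0,0,0.187,45],[0,0,0,0.08,45],[0,0,0,0,45],[0,0,0,0,45],[0,0,0,0,45],[0,0,0,0,45],[0,0,0,0,45],[0,0,0,0,45]]' 40
python3 - <<'E'
from h import *
s=telemetry.read_state()
for k in("clock","joint_positions","dq","tool_pos","eef_rot"): print(k,np.round(s[k],4).tolist())
E
```

```text
clock: 13.15
tool_pos: [514.9, 169.4, 210.2]
eef_rot: [[0.013, 0.985, -0.17], [0.084, -0.171, -0.982], [-0.996, -0.002, -0.085]]
ft_force: [-0.1, -0.1, 0.5]
finger_gap: 0.451
clock 13.15
joint_positions [0.0278, -0.1172, -0.1635, 1.5092, 0.0838, -2.9416]
dq [0.001, -0.0002, 0.0011, 0.0012, 0.0009, -0.0012]
tool_pos [514.8712, 169.3518, 210.2042]
eef_rot [[0.013, 0.9853, -0.1701], [0.0841, -0.1706, -0.9817], [-0.9964, -0.0015, -0.085]]
```

```bash
python3 -m handwheel '[[0,0,0,0.187,45],[0,0,0,0.01,45],[0,0,0,0,45],[0,0,0,0,45],[0,-30,0,0,45],[0,0,0,0,45],[0,0,0,0,45],[0,0,0,0,45],[0,0,0,0,45],[0,0,0,0,45]]' 40
python3 - <<'E'
from h import *
s=telemetry.read_state()
for k in("clock","joint_positions","dq","tool_pos","eef_rot"): print(k,np.round(s[k],4).tolist())
E
```

```text
clock: 14.4
tool_pos: [514.8, 154.4, 210.2]
eef_rot: [[-0.002, 1.0, 0.004], [0.073, 0.004, -0.997], [-0.997, -0.002, -0.073]]
ft_force: [-0.2, 0.3, -0.7]
finger_gap: 0.447
clock 14.4
joint_positions [0.005, -0.1061, -0.1526, 1.5259, 0.0732, -3.1406]
dq [-0.0007, 0.0008, -0.0003, 0.0002, 0.0012, -0.0019]
tool_pos [514.8222, 154.3708, 210.167]
eef_rot [[-0.002, 1.0, 0.0039], [0.0731, 0.004, -0.9973], [-0.9973, -0.0017, -0.0731]]
```

The roll fell to 0.073 rad, so the approach works. Repeating it.

```bash
python3 -m handwheel '[[0,-36,0,0.03,45],[0,0,0,0,45],[0,0,0,0,45],[0,-36,0,0.03,45],[0,0,0,0,45],[0,0,0,0,45],[0,0,0,0,45],[0,0,0,0,45],[0,0,0,0,45],[0,0,0,0,45]]' 40
python3 - <<'E'
from h import *
s=telemetry.read_state()
for k in("clock","joint_positions","tool_pos","eef_rot"): print(k,np.round(s[k],4).tolist())
E
```

```text
clock: 15.65
tool_pos: [515.3, 134.0, 210.1]
eef_rot: [[-0.002, 1.0, -0.011], [0.032, -0.011, -0.999], [-0.999, -0.002, -0.032]]
ft_force: [0.7, -0.6, 0.4]
finger_gap: 0.451
clock 15.65
joint_positions [-0.0101, -0.1101, -0.1553, 1.528, 0.0315, -3.1406]
tool_pos [515.2629, 133.9701, 210.1253]
eef_rot [[-0.0021, 0.9999, -0.0111], [0.0316, -0.0111, -0.9994], [-0.9995, -0.0024, -0.0315]]
```

```bash
python3 -m handwheel '[[0,-36,0,0.03,45],[0,0,0,0,45],[0,-18,0,0.015,45],[0,0,0,0,45],[0,0,0,-0.18,45],[0,10,0,-0.187,45],[0,10,0,-0.187,45],[0,10,0,-0.187,45],[0,10,0,-0.187,45],[0,10,0,-0.187,45]]' 40
python3 -m handwheel '[[0,10,0,-0.187,45],[0,10,0,-0.187,45],[0,0,0,-0.187,45],[0,0,0,-0.187,45],[0,0,0,-0.187,45],[0,0,0,-0.187,45],[0,0,0,-0.187,45],[0,0,0,-0.187,45],[0,0,0,-0.187,45],[0,0,0,-0.187,45]]' 40
python3 - <<'E'
from h import *
s=telemetry.read_state()
for k in("clock","joint_positions","tool_pos","eef_rot"): print(k,np.round(s[k],4).tolist())
E
```

```text
clock: 16.9
tool_pos: [516.0, 169.1, 210.1]
eef_rot: [[-0.001, 0.414, -0.91], [0.003, -0.91, -0.414], [-1.0, -0.003, -0.0]]
ft_force: [-0.5, 0.0, 1.0]
finger_gap: 0.449
clock: 18.15
tool_pos: [516.0, 188.8, 210.1]
eef_rot: [[0.003, -0.992, -0.128], [0.0, -0.128, 0.992], [-1.0, -0.003, -0.0]]
ft_force: [0.5, 0.3, -0.4]
finger_gap: 0.45
clock 18.15
joint_positions [0.1127, -0.0575, -0.105, 1.5204, -0.0002, -0.0155]
tool_pos [515.9744, 188.7741, 210.1278]
eef_rot [[0.0029, -0.9918, -0.1278], [0.0002, -0.1278, 0.9918], [-1.0, -0.0029, -0.0002]]
```

The tool is vertical again. Now I finish the turn and measure the magnifier from close above.

```bash
python3 -m handwheel '[[0,0,0,-0.15,45],[0,0,0,-0.14,45],[0,0,0,0,45],[0,0,0,0,45],[0,0,0,0,45],[0,0,0,0,45],[0,0,0,0,45],[0,0,0,0,45],[0,0,0,0,45],[0,0,0,0,45]]' 40
python3 m2.py w8
```

```text
clock: 19.4
tool_pos: [516.0, 188.7, 210.1]
eef_rot: [[0.003, -0.988, 0.155], [-0.001, 0.155, 0.988], [-1.0, -0.003, -0.0]]
ft_force: [0.3, -0.2, -0.1]
finger_gap: 0.45
[516.  188.7 210.1] 19.45
blue [278 139  21  74 691] [288.1 168.4]
blue [  0   0  35  26 471] [11.4  8.3]
blue [249 227  54  48 343] [274.8 254.1]
```

View pics/w8.png

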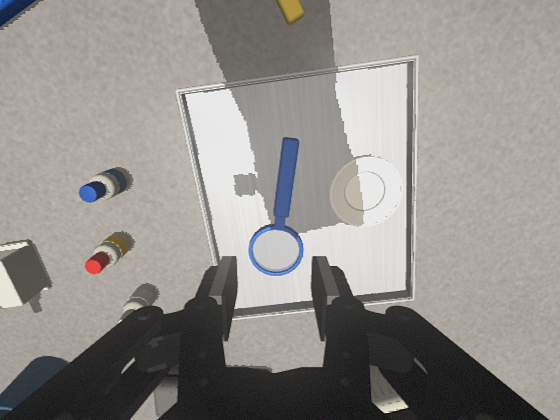

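The wrist view shows the whole magnifier: lens at (275,250) and handle end at (290,140). The shadow split the mask, so I loosen the thresholds.

```bash
sed -i 's/\[100,130,50\],\[125,255,255\])/[98,80,30],[128,255,255]); m=cv2.morphologyEx(m,cv2.MORPH_CLOSE,np.ones((3,3),np.uint8))/' m2.py; python3 m2.py w9
```

```text
[516.  188.7 210.1] 19.5
blue [ 249  137   54  139 1925] [282.3 201.6]
 lens hole centre@13 [602.7 177.5] 29.1
  ellipse centre@8 [604.5 177.3   8. ]
 handle mu [509.3 203.7] ax [ 0.962 -0.271] yaw -0.275 width 16.3 len 81.7 end dist 136.5 latoff 0.1 60mm pt [543.  194.2]
blue [  0   0  36  26 489] [11.6  8.4]
blue [ 79 181  27  21 401] [ 91.7 191.3]
```

```bash
python3 -m handwheel '[[13,3.2,-15,-0.06,45],[13,3.1,-25,-0.061,45],[0,0,-30,0,45],[0,0,-30,0,45],[0,0,-30,0,45],[0,0,-30,0,45],[0,0,-23,0,45],[0,0,-14,0,45],[0,0,-6,0,45],[0,0,0,0,45]]' 60
python3 - <<'E'
from h import *
f=viewer.grab_frame("wrist");cv2.imwrite("pics/w10.png",f)
s=telemetry.read_state();print(s["tool_pos"].round(1),s["eef_rot"].round(3).tolist(),s["clock"],s["ft_force"].round(1))
E
```

```text
clock: 20.75
tool_pos: [542.2, 195.0, 7.4]
eef_rot: [[0.003, -0.962, 0.273], [-0.001, 0.273, 0.962], [-1.0, -0.003, -0.0]]
ft_force: [-0.3, 0.3, 0.7]
finger_gap: 0.446
[542.5 195.1   7.9] [[0.004, -0.962, 0.273], [-0.001, 0.273, 0.962], [-1.0, -0.004, 0.0]] 20.8 [-0.2 -0.2  0.8]
```

View pics/w10.png

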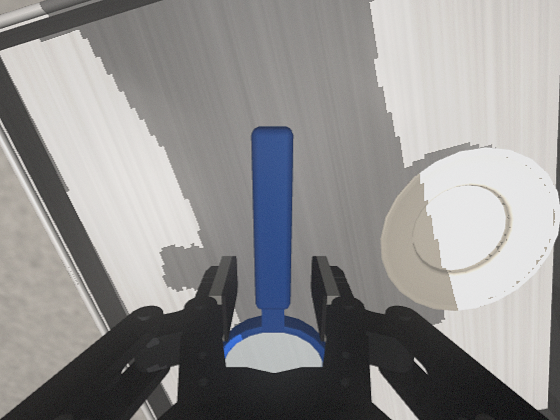

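The handle is centred between the pads (handle column about 272, pads at 237 and 312) and aligned with them. Closing.

```bash
python3 -m handwheel '[[0,0,0,0,20],[0,0,0,0,10],[0,0,0,0,10],[0,0,0,0,10],[0,0,0,0,10],[0,0,0,0,10],[0,0,0,0,10],[0,0,2,0,10],[0,0,8,0,10],[0,0,10,0,10]]' 60
python3 -m handwheel '[[0,0,15,0,10],[0,0,20,0,10],[0,0,25,0,10],[0,0,25,0,10],[0,0,20,0,10],[0,0,15,0,10],[0,0,0,0,10],[0,0,0,0,10],[0,0,0,0,10],[0,0,0,0,10]]' 60
python3 - <<'E'
from h import *
f=viewer.grab_frame("wrist");cv2.imwrite("pics/w11.png",f)
g=viewer.grab_frame("scene");cv2.imwrite("pics/s11.png",cv2.resize(g[120:280,230:440],None,fx=3.5,fy=3.5,interpolation=cv2.INTER_CUBIC))
s=telemetry.read_state();print(s["tool_pos"].round(1),s["eef_rot"].round(3).tolist(),s["clock"],s["ft_force"].round(1),s["finger_gap"])
E
```

```text
clock: 22.05
tool_pos: [541.8, 195.0, 27.6]
eef_rot: [[0.002, -0.962, 0.273], [-0.001, 0.273, 0.962], [-1.0, -0.002, -0.0]]
ft_force: [-0.0, -0.5, 0.2]
finger_gap: 0.191
clock: 23.3
tool_pos: [541.6, 195.0, 146.4]
eef_rot: [[0.002, -0.962, 0.273], [-0.001, 0.273, 0.962], [-1.0, -0.002, -0.001]]
ft_force: [0.7, 0.3, -0.3]
finger_gap: 0.189
[541.8 195.  146.8] [[0.002, -0.962, 0.273], [-0.001, 0.273, 0.962], [-1.0, -0.002, -0.001]] 23.4 [0.7 0.3 0.4] 0.18821266941204495
```

View pics/w11.png

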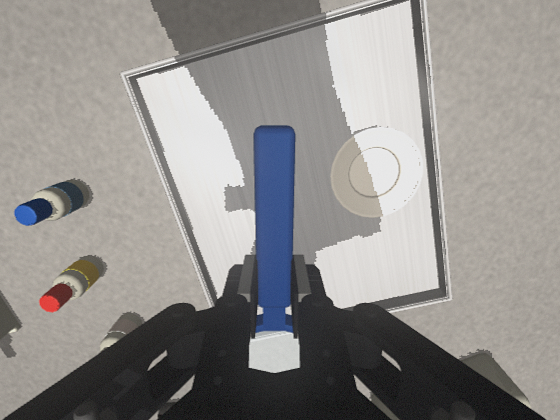

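View pics/s11.png

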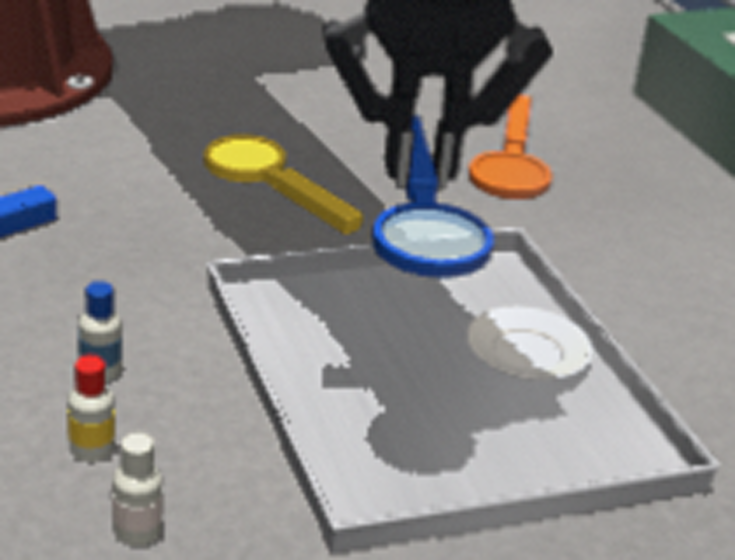

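The magnifier is gripped (gap 0.19 ≈ 16–18 mm) and level, and the handle end still shows at (274,127), so it has not sagged. I carry it high over the bottles while turning it to align with the rack.

```bash
python3 -m handwheel '[[-1,-20,0,0.015,10],[-2,-35,0,0.025,10],[-3,-42,0,0.032,10],[-3,-42,0,0.032,10],[-3,-42,0,0.033,10],[-3,-42,0,0.033,10],[-3,-42,0,0.033,10],[-3,-42,0,0.033,10],[-2,-32,0,0.025,10],[-1,-18.6,0,0.016,10]]' 60
python3 -m handwheel '[[0,0,0,0,10],[0,0,0,0,10],[0,0,0,0,10],[0,0,0,0,10],[0,0,-8,0,10],[0,0,-10,0,10],[0,0,-6,0,10],[0,0,0,0,10],[0,0,0,0,10],[0,0,0,0,10]]' 60
cat > look.py <<'E'
from h import *
import sys
n=sys.argv[1]
I=viewer.camera_info("top");S=viewer.camera_info("scene");Wi=viewer.camera_info("wrist")
t=viewer.grab_frame("top");g=viewer.grab_frame("scene");w=viewer.grab_frame("wrist")
cv2.imwrite(f"pics/t{n}.png",t);cv2.imwrite(f"pics/g{n}.png",g);cv2.imwrite(f"pics/w{n}.png",w)
cv2.imwrite(f"pics/gc{n}.png",cv2.resize(g[140:290,80:260],None,fx=4,fy=4,interpolation=cv2.INTER_CUBIC))
cv2.imwrite(f"pics/tc{n}.png",cv2.resize(t[150:260,270:430],None,fx=5,fy=5,interpolation=cv2.INTER_CUBIC))
s=telemetry.read_state();print(s["tool_pos"].round(1),s["eef_rot"].round(3).tolist(),s["clock"],s["ft_force"].round(1),s["finger_gap"])
E
python3 look.py 12
```

```text
clock: 24.65
tool_pos: [517.7, -164.2, 147.0]
eef_rot: [[0.003, -1.0, 0.001], [-0.0, 0.001, 1.0], [-1.0, -0.003, -0.0]]
ft_force: [-0.5, -0.1, -1.7]
finger_gap: 0.189
clock: 25.9
tool_pos: [518.2, -162.7, 123.5]
eef_rot: [[0.003, -1.0, -0.0], [-0.001, -0.0, 1.0], [-1.0, -0.003, -0.001]]
ft_force: [-0.6, 0.0, -0.6]
finger_gap: 0.188
[ 518.1 -162.7  123.4] [[0.003, -1.0, -0.0], [-0.0, -0.0, 1.0], [-1.0, -0.003, -0.0]] 26.05 [-0.5 -0.6 -0.5] 0.18890884444122005
```

View pics/gc12.png

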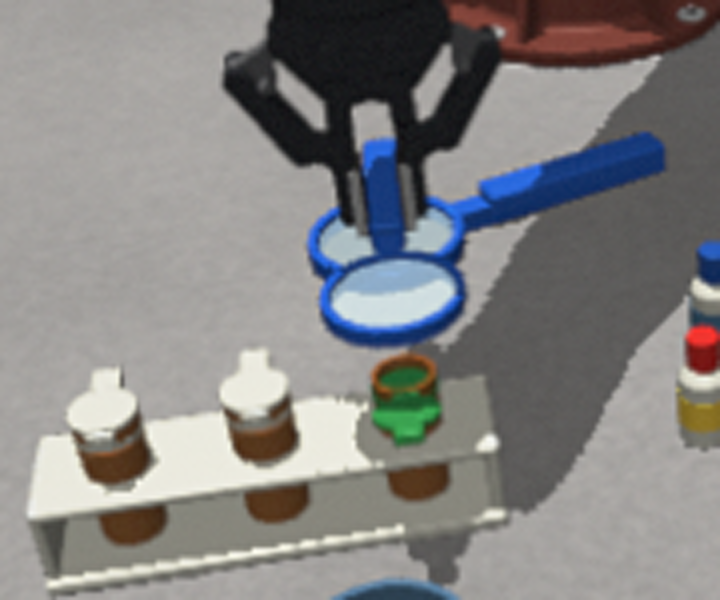

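View pics/tc12.png

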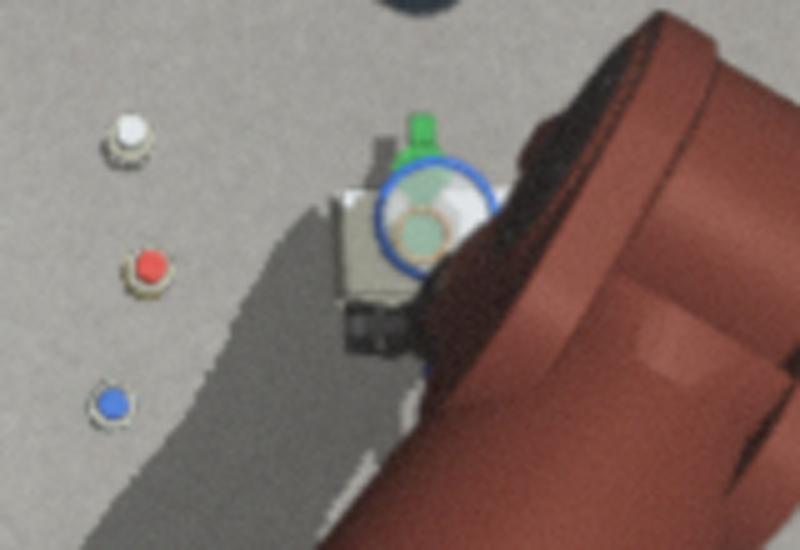

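View pics/w12.png

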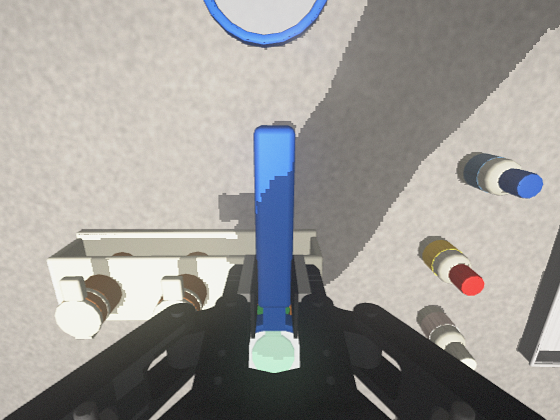

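The magnifier is above the green tube with its handle out in front. The scene ring centre is at about (178,214) and the top ring at about (357,194). I fit the ring in both views and triangulate.

```bash
cat > ring.py <<'E'
from h import *
import sys
n=sys.argv[1]; zt=float(sys.argv[2])
I=viewer.camera_info("top");S=viewer.camera_info("scene")
t=cv2.imread(f"pics/t{n}.png");g=cv2.imread(f"pics/g{n}.png")
def fit(W):
    A=np.c_[2*W,np.ones(len(W))];q=np.linalg.lstsq(A,(W**2).sum(1),rcond=None)[0];return q[:2],np.sqrt(q[2]+q[:2]@q[:2])
# top
m=hsvmask(t,[100,110,60],[128,255,255]);ys,xs=np.nonzero(m);k=(xs>335)&(xs<380)&(ys>175)&(ys<210)
W=onplane(I,np.c_[xs[k],ys[k]],zt)[:,:2]
for _ in range(4):
    c,r=fit(W);d=abs(np.hypot(*(W-c).T)-r);W=W[d<max(2.5*np.median(d),2)]
print("top ring @z",zt,c.round(1),r.round(1),k.sum(),"px",project(I,[c[0],c[1],zt]).round(1))
ct=project(I,[c[0],c[1],zt])[0]
# scene: lens hole (inner contour)
m=hsvmask(g,[100,110,40],[128,255,255]);m[:, :100]=0;m[:,260:]=0
cs,hr=cv2.findContours(m,cv2.RETR_CCOMP,cv2.CHAIN_APPROX_NONE)
for c,h in zip(cs,hr[0]):
    if h[3]>=0 and cv2.contourArea(c)>100:
        e=cv2.fitEllipse(c);print("hole",np.round(e[0],1),np.round(e[1],1),round(e[2],1))
        P=c.reshape(-1,2).astype(float);W=onplane(S,P,zt);cc,rr=fit(W[:,:2]);print("  on plane",cc.round(1),rr.round(1))
        p=project(S,[cc[0],cc[1],zt])[0];print("  tri",tri(I,ct,S,p))
        # level: axis extents on plane
        d=W[:,:2]-cc;print("  extents x",np.ptp(d[:,0]).round(1),"y",np.ptp(d[:,1]).round(1))
# mouth
m=hsvmask(g,[45,100,25],[80,255,255])
print("bottles etc later")
E
python3 ring.py 12 129
```

```text
top ring @z 129.0 [ 581.6 -161.3] 31.3 59 px [[356.9 193.5]]
hole [207.9 318.7] [15.9 21.5] 125.3
  on plane [ 848.9 -136.5] 14.5
  tri (array([ 621.23561733, -170.3683217 , -116.29571303]), np.float64(76.3663890293408))
  extents x 33.5 y 25.1
hole [177.6 212.9] [17.4 32.3] 81.4
  on plane [ 586.3 -162.3] 29.0
  tri (array([ 582.02443747, -162.15370097,  126.05167301]), np.float64(0.5245064519245203))
  extents x 59.7 y 58.9
bottles etc later
```

The triangulated lens centre is (582.0,-162.2) and the mouth is at (581.5,-162.6), so they agree within 1 mm. Lowering 21 mm puts the underside about 20 mm above the rim.

```bash
python3 -m handwheel '[[0,0,-4,0,10],[0,0,-6,0,10],[0,0,-6,0,10],[-0.5,0,-5,0,10],[0,0,0,0,10],[0,0,0,0,10],[0,0,0,0,10],[0,0,0,0,10],[0,0,0,0,10],[0,0,0,0,10]]' 60
python3 look.py 13; python3 ring.py 13 108
python3 - <<'E'
from h import *
a=cv2.imread("pics/t13.png");b=cv2.imread("pics/top0.png")
I=viewer.camera_info("top")
# bystander shifts: template matching old patches
for n,(x,y,r) in dict(blue=(292,230,7),red=(299,203,7),white=(296,178,7),saucer=(198,213,18),case=(275,124,30),cup=(354,136,18),tubes=(391,198,20)).items():
    T=b[y-r:y+r+1,x-r:x+r+1];A=a[y-r-8:y+r+9,x-r-8:x+r+9]
    q=cv2.matchTemplate(A,T,cv2.TM_CCOEFF_NORMED);_,v,_,p=cv2.minMaxLoc(q);print(n,p[0]-8,p[1]-8,round(v,2))
E
```

```text
clock: 27.3
tool_pos: [517.5, -162.6, 102.2]
eef_rot: [[0.003, -1.0, -0.0], [-0.0, -0.0, 1.0], [-1.0, -0.003, -0.0]]
ft_force: [0.1, -0.0, -0.1]
finger_gap: 0.19
[ 517.5 -162.6  102.1] [[0.003, -1.0, -0.0], [-0.0, -0.0, 1.0], [-1.0, -0.003, -0.0]] 27.45 [-0.1 -0.2 -1.2] 0.1892321981802854
top ring @z 108.0 [ 581.1 -161. ] 31.3 61 px [[355.4 194.7]]
hole [208.1 318.8] [15.9 20.9] 124.6
  on plane [ 830.9 -135.8] 15.0
  tri (array([ 617.546209  , -167.95825516, -122.06113672]), np.float64(72.94088033861658))
  extents x 34.4 y 26.7
hole [179.1 221.9] [17.7 31.9] 81.6
  on plane [ 585.9 -162.1] 29.1
  tri (array([ 581.46193206, -161.9635871 ,  104.82407019]), np.float64(0.632909474795784))
  extents x 60.0 y 59.8
bottles etc later
blue 0 0 0.99
red 0 0 0.99
white 0 0 1.0
saucer 0 0 0.99
case 0 0 0.99
cup 0 0 1.0
tubes 8 -4 0.18
```

View pics/gc13.png

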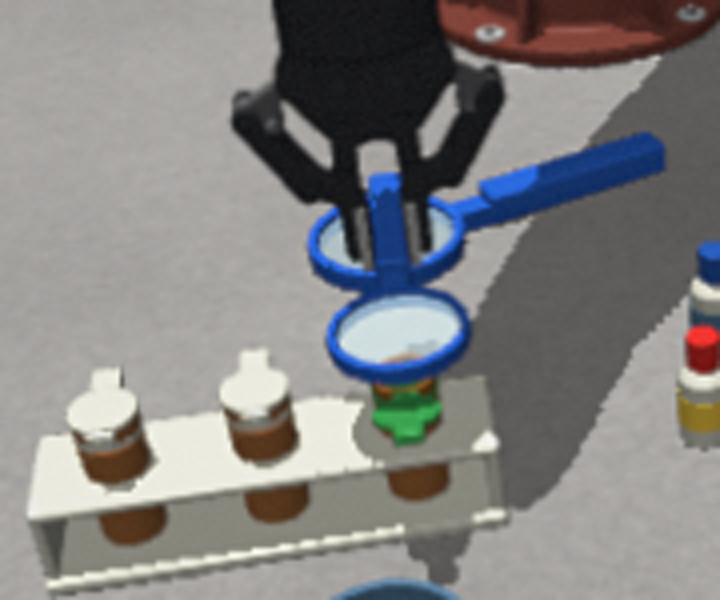

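View pics/g13.png

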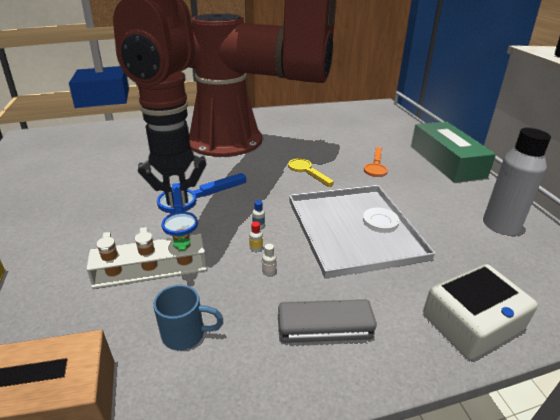

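The lens is at (581.5,-162.0) over the mouth at (581.5,-162.6), with the underside at about 98 mm against the rim at 78 mm. The cap is folded back, the white caps are shut and the bystanders haven't moved. I'm handing in.

```bash
python3 -c "
from plant import close_job
print(close_job())"
```

```text
the job is handed in; nothing more can be done
None
```

I flipped the green cap fully back and handed in at about 27.5 s, with the blue magnifier held level over the open tube. No verdict was reported.

**What I did:** I pinched the cap's lip, swung it about 138° and let it drop back onto its stop. I then gripped the small blue magnifier in the tray by its handle at 60 N and carried it over the bottles.

**Last checks:**
- **Position:** the lens centre triangulated at (581.5, -162.0) mm and the mouth at (581.5, -162.6) mm. The underside is about 20 mm above the rim.
- **Attitude:** the tool is vertical and the handle points straight out from the front of the rack. The wrist force was about 1 N or less, so I saw no sign of contact.
- **Caps:** the green cap is folded back and both white caps are shut in the scene picture.
- **Bystanders:** the bottles, saucer, case and mug show no shift in the top view.

**What went wrong or disagreed:**
- Joint 6 hit its range limit on the way to the tray and left a 0.085 rad roll in the tool. I removed it against the opposite limit and used the half-turned grasp.
- The scene-only plane fit put the lens about 4 mm further back (x = 585.9). The two-view result and the arm's own reading agree on 581.5.
- The check for rack movement in the top view was useless, because the arm hid the rack.

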